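Load a battery pack into a sprung charging cradle

ROBOT

A 7-joint arm with a two-finger parallel gripper is mounted at the origin on the work surface. World frame = base frame: x ahead of the robot, y to its left, z up, the work surface at z = 0. Lengths are in mm, angles in rad, forces in N, time in s.
With the tool pointing down it reaches from about 400 to 875 mm from the base axis. Payload 4.4 kg.
Tool frame: the origin (TCP) lies midway between the tips of the shut fingers; the grasp point (between the pads) lies 19 mm behind it; z points along the fingers, y is the line along which they close (so a half turn about z gives the same grasp; the last joint's range is limited). The gripper opens to 85 mm and grips with 20 to 120 N. Pads are 22 mm wide; open, the fingers measure 114 mm over their backs; the gripper's body (76 mm by 85 mm) begins 54 mm behind the grasp point. The pads swing forward as they close: fully open they stand 13 mm farther back than shut.
Start: joints at [1.156, 0.628, 0.038, 1.517, -0.027, 0.996, -0.02], TCP at [222.179, -610.864, 231.313] pointing down, gripper open.
Joint ranges: [-3.06, 3.06], [-0.37, 2.12], [-1.25, 1.32], [0.18, 2.47], [-1.1, 4.24], [0.23, 1.98], [-2.94, 2.94]. Speed limits (rad/s): [2.57, 2.57, 3.14, 3.14, 3.14, 3.14, 3.14].

INTERFACE

Orientations are given as [roll, pitch, yaw] about the fixed x, y, z axes, in that order (R = Rz(yaw) Ry(pitch) Rx(roll)).
In Python, from cell import ctrl gives the robot as it stands.
- The arm moves only by the shell command python3 -m handwheel 'ROWS'. ROWS is JSON, a list of rows, each a list of 3 entries, a list of its own where there are three numbers: the turn, a rotation vector about the tool's x, y, z in degrees, then the shift along the tool's x, y, z in m, then the closure, from 0 (fully open) to 1 (shut). A call has 1 to 5 rows; each row shifts and turns the commanded pose from where the row before left it, along the tool's axes as they then stand; what a row does not reach is not made up. A row lasts 1/12 s, in which the tool goes at most 41.7 mm and 7.16 degrees, less where a joint would pass 70% of its speed; a pose out of reach is approached as far as the arm can. A call is refused whole if a number of a shift passes 0.0417 or a number of a turn 7.16, either way. A call with a gripper value outside its range is refused whole. The fingers move at their own pace and stop on an object; the grip force is fixed at half the most. Time passes only in rows, so rows that do not move let the fingers close. It gives the time, the measured TCP pose, the force, the opening and the grip force at its end, in the units of the state.
- ctrl.read_state(): the state, without advancing time (a new reading comes with each control period).
- ctrl.get_image(name): name is "side" or "top" or "wrist"; returns a dict with "pixels" (384x512x3 uint8, red, green, blue), "fx", "fy", "cx", "cy" (pixels), "pose" (4x4, takes a point from camera to world coordinates); the wrist camera has in their place "T_tool_cam" (4x4, takes a point from camera to tool coordinates, whose origin is the TCP and whose axes are the flange's). Camera axes: x right, y up, looking along -z (the intrinsics and any distortion apply to the point x, -y, -z); pixel columns grow to the right and rows downward; lengths in mm; the calibration is good to about 2 mm. The wrist camera is an equidistant fisheye: a pixel r from the principal point sees the ray r / f radians off the axis. A picture is of the moment at which its call begins: read the wrist's pose just before it. There is no depth.
- ctrl.finish_job(): hands the job in; it is judged then, once.
The state is a dict: "clock": time; "qpos": joint angles; "qd": joint speeds; "tau": joint torques, N m; "eef_pos": TCP position; "tool_rot": TCP orientation; "force": force on the tool from outside, world axes, zero at the start; "torque": the same for the moment, N m; "width": finger opening in mm; "gripper_force": force on a finger pad.
Only numpy, scipy, OpenCV 4.12 (cv2) and the standard library are available. Lean on these libraries where they do the work, as an engineer would, in place of code of your own. Each camera call takes 0.05 s, during which the arm holds its last target. There are 200 camera calls.

TASK

Load the battery pack with the yellow band into the bench charging cradle: with the pack's copper-contact end, press the sprung white contact block back until the pack can drop in flat and upright behind the low yellow stop, right down on the cradle floor, and let go of it. Then throw the red lever on the charger fully over, away from the pack. Leave the red-banded pack and everything else on the bench where they are.

Things in the scene. Friction and masses are not known exactly. Their poses are not given: they have to be found in the camera images.
- pack_center (a point): Centre (half-way up) of the loose battery pack to load: a dark box 110 x 44 x 50 mm (its x, y, z), about 0.4 kg, standing upright on the bench, with a yellow band round it near its -x end. +x points to its copper-contact end, z is up. Grasp it across its 44 mm width (y).
- pack_contacts (a point): Centre of the pack's copper-contact end face, 55 mm along the pack's +x from pack_center.
- cradle: Charging cradle, fixed to the bench. Origin: on the bench under the middle of the loaded pack; x runs along the bay to the charger housing, z up. Base slab x -75 to +190 mm, y +-50 mm; its top, the bay floor, is 12 mm above the bench. Grey housing x 80 to 190 mm, y +-50 mm, top at 76 mm. Loaded, pack_center is at x 0, y 0, z 37 mm here, contact end to +x.
- stop_top (a point): Middle of the top inner edge of the fixed yellow stop at the bay's -x end: cradle x = -55 mm, 28 mm above the bench. The stop is 15 mm thick (x -70 to -55 mm) and 60 mm wide. The loaded pack's plain end stands against it.
- guides (a point): Middle of the bay at the height of the tops of its four low grey side guides (cradle x = 0, 28 mm above the bench). The guides' inner faces are at y = +-25 mm, outer faces at +-33 mm; they stand at x -52 to -32 mm and +30 to +76 mm. Between them the bay's sides are open, for fingers.
- carriage (a joint): Travel (m) of the white sprung contact block along the cradle's +x, 0 at rest, stop at 0.032. The spring needs 5 N to start moving and 250 N/m more (10 N at 20 mm); it springs back in a fraction of a second. With a pack loaded it stands at 0.018.
- carriage_face (a point): Point on the flat upright front face (towards the cradle's -x) of the white contact block, 50 mm above the bench. Block 44 mm wide, face 14 to 70 mm above the bench; at rest at cradle x = 37 mm, so the gap to the stop is 92 mm, 18 mm too short for the pack.
- switch (a joint): Angle (rad) of the red lever on top of the charger housing: about 0 (to 0.2) = off, leaning towards the pack (the cradle's -x); swings by 1.0 to lean towards the cradle's +x = on. Stiff enough to stay where it is left.
- switch_tip (a point): Tip of the red lever, the centre of its 26 mm red ball: 70 mm from the pivot, which lies at x = 140 mm, y = 0 of the cradle, 98 mm above the bench. At 0 the ball is 34 mm on the pack side of the pivot, 159 mm above the bench; it ends 34 mm beyond the pivot. A push of 1 to 2 N moves it.
- spare_center (a point): Centre of the spare pack, a bystander of the same shape and size with a red band. Leave alone.
- can: Bystander: blue spray can, 54 mm diameter, 150 mm tall. Origin under its centre.
- jar: Bystander: white grease jar with red cap, 64 mm diameter, 60 mm tall. Origin under its centre.
- wrench: Bystander: steel wrench lying flat along its own x.
- driver: Bystander: screwdriver lying along its own x.
- socket: Bystander: steel socket, 26 mm diameter, 35 mm tall.
- tray: Bystander: blue open parts tray 130 x 200 x 35 mm.

How it is judged (in metres and radians):
On the way, in this order (a step that is already met when the one before it is completed fails the run):
1. the yellow-banded pack is down in the cradle, contacts against the sprung block, and let go (x of pack_center in the frame of cradle between -0.005 and 0.005 m and y of pack_center in the frame of cradle between -0.006 and 0.006 m and z of pack_center in the frame of cradle between 0.033 and 0.041 m and x of pack_contacts in the frame of cradle above 0.045 m and angle between pack_center's own z axis and vertical below 0.07 rad and value of joint carriage between 0.012 and 0.024 m and contact force between the fingers and anything else below 0.5 N), for 0.3 s.
2. then the red lever is thrown on (value of joint switch above 0.85 rad), for 0.1 s.
At the end, for the whole second after the job is handed in: The yellow-banded pack stands upright (4 deg) on the cradle floor (4 mm), contacts towards the sprung block, within 5 mm along and 6 mm across of its place at the yellow stop, the block held back 12 to 24 mm by it; the red lever is past 0.85 of its 1.0 rad (x of pack_center in the frame of cradle between -0.005 and 0.005 m and y of pack_center in the frame of cradle between -0.006 and 0.006 m and z of pack_center in the frame of cradle between 0.033 and 0.041 m and x of pack_contacts in the frame of cradle above 0.045 m and angle between pack_center's own z axis and vertical below 0.07 rad and value of joint carriage between 0.012 and 0.024 m and value of joint switch above 0.85 rad); the robot touches nothing.
It fails at once if a bystander is moved more than 4 cm or knocked over (distance of any of spare_center, can, jar, wrench, driver, socket, tray from where it was at the start of the episode above 0.04 m or angle between any of spare_center, can, jar's own z axis and vertical above 0.5 rad).
It fails at once if the yellow-banded pack is tipped over (angle between pack_center's own z axis and vertical above 1 rad).
It also fails if it takes over 51 s, if anything falls off the work surface, if the arm or the gripper's body presses on something with over 40 N, if the wrist force passes 120 N, or if a joint passes its speed limit or range.

## Working session

There is one attempt and no reset: what is moved stays moved. The work goes in short steps, Python scripts to look and compute and a shell command to move; the robot and the scene stay as the last step left them, time stands still between calls to the robot, and variables do not carry over. Pictures are saved under pics/ and viewed, at most 10 in all, crops included, and the job is handed in when it is done.

```bash
mkdir -p pics; ls; cat > h.py <<'E'
from cell import ctrl
import numpy as np, cv2
def snap(n,f):
    im=ctrl.get_image(n); cv2.imwrite(f'pics/{f}.png',im['pixels'][:,:,::-1]); return im
def toz(im,u,v,z):
    P=np.array(im['pose']); d=P[:3,:3]@np.array([(u-im['cx'])/im['fx'],-(v-im['cy'])/im['fy'],-1]); o=P[:3,3]
    return o+d*(z-o[2])/d[2]
E
python3 - <<'E'
from h import *
for n in('top','side'):
    im=snap(n,n+'0'); print(n,im['fx'],im['cx'],im['cy'],np.round(im['pose'],3).tolist(),[k for k in im])
s=ctrl.read_state();print(s)
E
```

```text
pics
top 447.5944030739016 251.25011385649583 197.54339540450658 [[-0.013, 0.993, -0.115, 407.481], [-1.0, -0.016, -0.021, -92.18], [-0.023, 0.115, 0.993, 1302.672], [0.0, 0.0, 0.0, 1.0]] ['pixels', 'fx', 'fy', 'cx', 'cy', 'pose']
side 450.11782938135184 263.6060520422955 194.4629258151515 [[-0.891, 0.323, -0.32, 156.577], [-0.454, -0.6, 0.659, 731.542], [0.021, 0.732, 0.681, 934.844], [0.0, 0.0, 0.0, 1.0]] ['pixels', 'fx', 'fy', 'cx', 'cy', 'pose']
{'clock': 0.1, 'qpos': array([ 1.15620049,  0.6292294 ,  0.0384745 ,  1.51828439, -0.02699822,
        0.99630919, -0.01997535]), 'qd': array([ 0.00021184, -0.00235414,  0.00047658, -0.00272305,  0.00152378,
        0.00226717, -0.00106633]), 'tau': array([ 3.34013777e-03, -5.64527929e+01,  1.23055849e+00, -1.93971634e+01,
        1.12292968e-02,  5.48025899e-03,  1.71689010e-05]), 'eef_pos': array([ 221.96494724, -610.32053057,  230.49206146]), 'tool_rot': array([-3.13988146e+00,  3.53556550e-05,  3.48797050e-01]), 'force': array([ 0.33943302, -0.79030156,  0.28743213]), 'torque': array([0.00554028, 0.01203633, 0.02119226]), 'gripper_force': 0.0, 'width': 85.6280099856857}
```

View pics/top0.png

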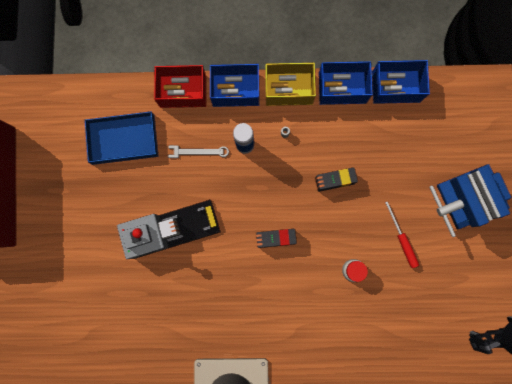

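View pics/side0.png

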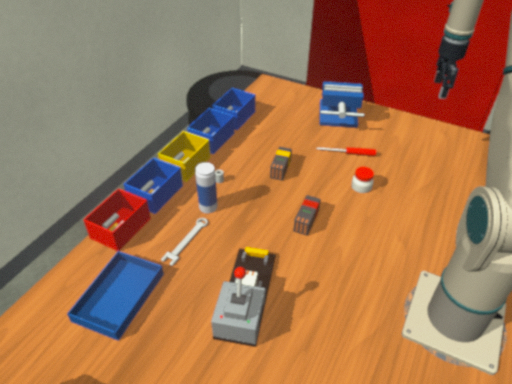

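The top view shows the yellow-banded pack at about (336,179), with its copper end to the left at (320,184). The cradle's stop is at (210,217), its white block at (170,227) and the lever ball at (137,233). The spare pack is at (277,238). Next I'll enlarge both areas to measure them.

```bash
python3 - <<'E'
from h import *
a=cv2.imread('pics/top0.png')
c1=cv2.resize(a[195:265,112:226],None,fx=7,fy=7,interpolation=cv2.INTER_CUBIC)[:, :798]
c2=cv2.resize(a[160:198,308:366],None,fx=7,fy=7,interpolation=cv2.INTER_CUBIC)[:80*3+26]
c1=cv2.resize(a[195:265,112:226],None,fx=5,fy=5,interpolation=cv2.INTER_CUBIC)
c2=cv2.resize(a[160:198,308:366],None,fx=6,fy=6,interpolation=cv2.INTER_CUBIC)
o=np.zeros((590,600,3),np.uint8);o[:350,:570]=c1;o[355:355+228,:348]=c2
cv2.imwrite('pics/crop.png',o)
E
```

```text
(no output)
```

View pics/crop.png

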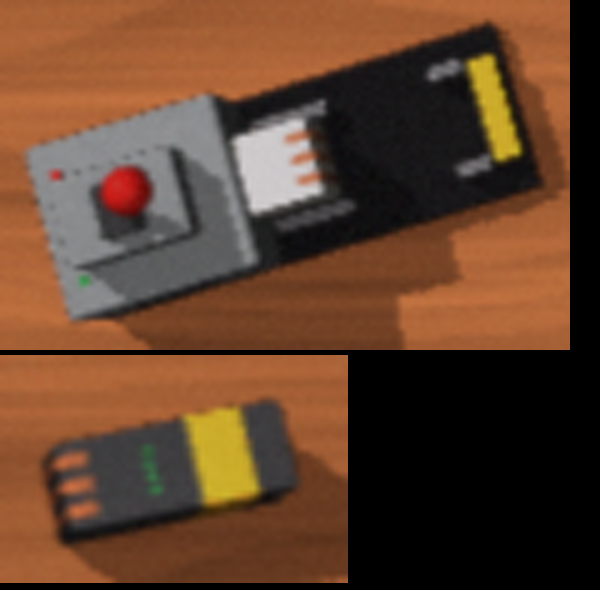

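```bash
cat > m.py <<'E'
from h import *
from scipy.optimize import least_squares
im=ctrl.get_image('top')
def fit(px,loc):
    W=np.array([toz(im,u,v,l[2]) for (u,v),l in zip(px,loc)])[:,:2]; L=np.array(loc)[:,:2]
    f=lambda p:(L@np.array([[np.cos(p[2]),np.sin(p[2])],[-np.sin(p[2]),np.cos(p[2])]])+p[:2]-W).ravel()
    r=least_squares(f,[*W.mean(0),1.7]); return r.x,f(r.x).reshape(-1,2).round(1).tolist()
c=[(25,150),(212,95),(258,262),(72,320),(493,22),(543,186),(468,60),(497,163)]
L=[(190,-50,76),(80,-50,76),(80,50,76),(190,50,76),(-75,-50,12),(-75,50,12),(-55,-30,28),(-55,30,28)]
print('cradle',fit([(112+(u+.5)/5-.5,195+(v+.5)/5-.5) for u,v in c],L))
c=[(47,452),(63,528),(295,487),(277,400)]
L=[(55,-22,50),(55,22,50),(-55,22,50),(-55,-22,50)]
print('pack',fit([(308+(u+.5)/6-.5,160+(v-355+.5)/6-.5) for u,v in c],L))
print('ball',toz(im,112+126/5-.5,195+190/5-.5,159))
print('spare',toz(im,277,238,50))
E
python3 m.py
```

```text
cradle (array([486.49536096, 112.12922313,   1.85414646]), [[0.7, 1.8], [2.5, -0.4], [-1.4, -2.0], [-2.0, 1.7], [0.4, -0.9], [-0.0, -0.2], [-0.9, 0.1], [0.8, -0.1]])
pack (array([ 604.19658003, -305.04452684,    1.75307502]), [[3.7, 0.4], [-3.4, -1.1], [-1.0, -0.3], [0.7, 1.0]])
ball [454.76237124 227.38727979 159.        ]
spare [ 438.48870612 -135.55266492   50.        ]
```

```bash
R='' 
python3 -m handwheel '[[[0,0,0],[0.0356,-0.012,0],0],[[0,0,0],[0.0356,-0.012,0],0],[[0,0,0],[0.0356,-0.012,0],0],[[0,0,0],[0.0356,-0.012,0],0],[[0,0,0],[0.0356,-0.012,0],0]]'
python3 -m handwheel '[[[0,0,0],[0.0356,-0.012,0],0],[[0,0,0],[0.0356,-0.012,0],0],[[0,0,0],[0.0356,-0.012,0],0],[[0,0,0],[0.0356,-0.012,0],0],[[0,0,0],[0.0356,-0.012,0],0]]'
python3 -m handwheel '[[[0,0,0],[0.0356,-0.012,0],0],[[0,0,0],[0.0356,-0.012,0],0],[[0,0,0],[0.0356,-0.012,0],0],[[0,0,-6.7],[0,0,0],0],[[0,0,-6.7],[0,0,0],0]]'
python3 -m handwheel '[[[0,0,-6.7],[0,0,0],0],[[0,0,-6.7],[0,0,0],0],[[0,0,-6.7],[0,0,0],0],[[0,0,-6.7],[0,0,0],0],[[0,0,-6.7],[0,0,0],0]]'
python3 -m handwheel '[[[0,0,-6.7],[0,0,0],0],[[0,0,-6.7],[0,0,0],0],[[0,0,-6.7],[0,0,0],0],[[0,0,-6.7],[0,0,0],0],[[0,0,-6.7],[0,0,0],0]]'
```

```text
clock: 0.57
eef_pos: [369.9, -492.2, 231.1]
tool_rot: [-3.141, 0.0, 0.348]
force: [1.3, 0.2, -1.0]
width: 85.2
gripper_force: 0.0
clock: 0.98
eef_pos: [516.8, -374.9, 231.1]
tool_rot: [-3.141, 0.0, 0.349]
force: [0.1, -0.8, 0.6]
width: 85.6
gripper_force: 0.0
clock: 1.4
eef_pos: [606.4, -301.8, 230.5]
tool_rot: [-3.14, -0.001, 0.595]
force: [-1.5, -0.1, -0.7]
width: 85.6
gripper_force: 0.0
clock: 1.82
eef_pos: [603.5, -306.0, 230.9]
tool_rot: [-3.141, 0.0, 1.173]
force: [-0.4, 0.4, -0.1]
width: 85.6
gripper_force: 0.0
clock: 2.23
eef_pos: [603.5, -306.1, 230.9]
tool_rot: [-3.141, -0.0, 1.758]
force: [0.7, -0.4, -0.0]
width: 85.1
gripper_force: 0.0
```

```bash
cat >> h.py <<'E'
from scipy.spatial.transform import Rotation as Ro
def wray(im,s,u,v,z):
    x,y=(u-im['cx'])/im['fx'],(v-im['cy'])/im['fy']; r=np.hypot(x,y)
    d=np.array([np.sin(r)*x/r,-np.sin(r)*y/r,-np.cos(r)]); T=np.array(im['T_tool_cam']); R=Ro.from_euler('xyz',s['tool_rot']).as_matrix()
    o=R@T[:3,3]+s['eef_pos']; d=R@T[:3,:3]@d; return o+d*(z-o[2])/d[2]
E
python3 - <<'E'
from h import *
import pickle
s=ctrl.read_state(); im=snap('wrist','w1'); pickle.dump((s,im),open('w1.pkl','wb'))
print(s['eef_pos'],s['tool_rot'],im['fx'],im['cx'],im['cy'],np.round(im['T_tool_cam'],3).tolist())
E
```

```text
[ 603.49731966 -306.10658185  230.91394202] [-3.14091799e+00 -3.86789198e-04  1.75761712e+00] 297.3186396354542 253.750129539762 190.38246128118558 [[0.0, 0.964, 0.267, 65.82], [1.0, -0.0, -0.001, -0.264], [-0.001, 0.267, -0.964, -143.232], [0.0, 0.0, 0.0, 1.0]]
```

View pics/w1.png

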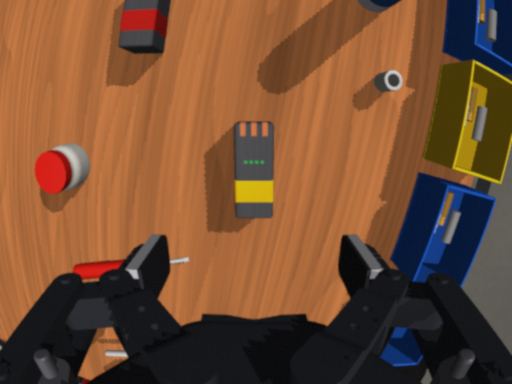

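The wrist view shows the pack squarely aligned. Its top corners are at about (236,122), (273,122), (273,217) and (236,217), with the copper end at the top, towards tool +x.

```bash
python3 - <<'E'
from h import *
import pickle
s,im=pickle.load(open('w1.pkl','rb'))
R=Ro.from_euler('xyz',s['tool_rot']).as_matrix()
P=np.array([wray(im,s,u,v,50) for u,v in[(236,122),(273,122),(273,217),(236,217)]])
c=P.mean(0);print(P.round(1).tolist(),c, 'tool',R.T@(c-s['eef_pos']))
a=(P[0]+P[1]-P[2]-P[3])/2; print(np.hypot(*a[:2]),np.arctan2(a[1],a[0]))
for u,v in[(236,122),(273,122),(273,217),(236,217)]: print((R.T@(wray(im,s,u,v,50)-s['eef_pos'])).round(1))
E
```

```text
[[574.6, -257.7, 50.0], [613.9, -250.3, 50.0], [635.8, -357.1, 50.0], [593.4, -365.1, 50.0]] [ 604.43694546 -307.54848605   50.        ] tool [ -1.66131235   0.77751872 180.91282958]
109.00389891748131 1.7586581651421331
[ 52.8 -19.3 180.9]
[ 52.9  20.8 180.9]
[-56.2  22.4 180.9]
[-56.2 -20.7 180.9]
```

```bash

python3 -m handwheel '[[[0,0,0],[-0.0017,0.0008,0.04],0],[[0,0,0],[0,0,0.04],0],[[0,0,0],[0,0,0.04],0],[[0,0,0],[0,0,0.04],0],[[0,0,0],[0,0,0.03],0]]'
python3 -m handwheel '[[[0,0,0],[0,0,0.02],0],[[0,0,0],[0,0,0.01],0],[[0,0,0],[0,0,0],0],[[0,0,0],[0,0,0],1],[[0,0,0],[0,0,0],1]]'
python3 -m handwheel '[[[0,0,0],[0,0,0],1],[[0,0,0],[0,0,0],1],[[0,0,0],[0,0,0],1],[[0,0,0],[0,0,0],1],[[0,0,0],[0,0,0],1]]'
python3 -m handwheel '[[[0,0,0],[0,0,0],1],[[0,0,0],[0,0,0],1],[[0,0,0],[0,0,0],1],[[0,0,0],[0,0,0],1],[[0,0,0],[0,0,0],1]]'
```

```text
clock: 2.7
eef_pos: [603.0, -307.1, 37.7]
tool_rot: [-3.138, -0.002, 1.749]
force: [-0.9, 0.7, -0.9]
width: 85.3
gripper_force: 0.0
clock: 3.12
eef_pos: [606.3, -308.2, 13.2]
tool_rot: [3.139, 0.002, 1.751]
force: [-0.1, -0.4, -0.0]
width: 63.8
gripper_force: 0.0
clock: 3.53
eef_pos: [605.7, -308.4, 13.4]
tool_rot: [3.14, 0.002, 1.751]
force: [-0.5, 0.0, 6.3]
width: 43.5
gripper_force: 63.5
clock: 3.95
eef_pos: [605.7, -308.4, 13.4]
tool_rot: [3.14, 0.002, 1.752]
force: [-1.2, 0.4, 6.2]
width: 43.4
gripper_force: 63.5
```

```bash

python3 -m handwheel '[[[0,0,0],[0,0,-0.02],1],[[0,0,0],[0,0,-0.035],1],[[0,0,0],[0,0,-0.035],1],[[0,0,0],[0,0,-0.035],1],[[0,0,0],[0,0,-0.035],1]]'
python3 -m handwheel '[[[0,0,0],[0.02,-0.0018,0],1],[[0,0,0],[0.034,-0.003,0],1],[[0,0,0],[0.034,-0.003,0],1],[[0,0,0],[0.034,-0.003,0],1],[[0,0,0],[0.034,-0.003,0],1]]'
python3 -m handwheel '[[[0,0,0],[0.034,-0.003,0],1],[[0,0,0],[0.034,-0.003,0],1],[[0,0,0],[0.034,-0.003,0],1],[[0,0,0],[0.034,-0.003,0],1],[[0,0,0],[0.034,-0.003,0],1]]'
python3 -m handwheel '[[[0,0,0],[0.02,-0.0025,0],1],[[0,0,-5.85],[0,0,0],1],[[0,0,0],[0,0,0],1],[[0,0,0],[0,0,0],1]]'
python3 - <<'E'
from h import *
import pickle
s=ctrl.read_state(); im=snap('wrist','w2'); pickle.dump((s,im),open('w2.pkl','wb'))
print(s['eef_pos'],s['tool_rot'])
E
```

```text
clock: 4.37
eef_pos: [604.0, -307.3, 172.4]
tool_rot: [-3.14, -0.001, 1.752]
force: [1.3, -0.7, -6.2]
width: 43.3
gripper_force: 62.6
clock: 4.78
eef_pos: [561.8, -155.2, 171.2]
tool_rot: [-3.141, -0.0, 1.751]
force: [1.1, 1.4, -5.0]
width: 43.0
gripper_force: 62.9
clock: 5.2
eef_pos: [516.6, 9.2, 171.4]
tool_rot: [-3.141, -0.0, 1.752]
force: [1.4, 0.2, -4.8]
width: 43.3
gripper_force: 62.9
clock: 5.53
eef_pos: [511.5, 26.5, 171.3]
tool_rot: [-3.141, 0.0, 1.852]
force: [-0.7, -1.0, -5.3]
width: 43.3
gripper_force: 62.8
[511.53823318  26.51850415 171.34094142] [-3.14131274e+00  4.86555198e-04  1.85161404e+00]
```

View pics/w2.png

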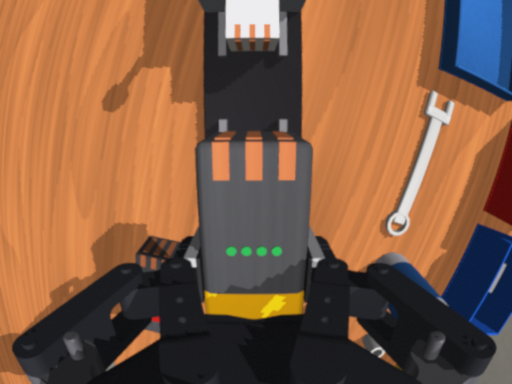

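The wrist view shows the cradle straight ahead: slab edges at columns 204 and 302, and the white block's top front edge near row 40 between columns 226 and 281. The pack's contact end is at about row 143, columns 199–311. A tighter crop would help with the block.

```bash
python3 - <<'E'
from h import *
import pickle
s,im=pickle.load(open('w2.pkl','rb'))
R=Ro.from_euler('xyz',s['tool_rot']).as_matrix()
f=lambda u,v,z:(R.T@(wray(im,s,u,v,z)-s['eef_pos'])).round(1)
zt=s['eef_pos'][2]-13.4+50
for n,u,v,z in[('slab',204,20,12),('slab',204,115,12),('slab',302.5,20,12),('slab',302.5,115,12),('blk',226,38,70),('blk',281,38,70),('gtop',220,131,28),('gtop',286,131,28),('pack',200,160,zt),('pack',310,160,zt),('end',255,141,zt)]: print(n,f(u,v,z))
a=cv2.imread('pics/w2.png')[0:160,180:330]; cv2.imwrite('pics/w2c.png',cv2.resize(a,(562,600),interpolation=cv2.INTER_CUBIC))
# predicted from top estimate
c=np.array([486.5,112.1]);y=1.854;e=np.array([np.cos(y),np.sin(y)])
p=c+37*e; print('pred block',R.T@(np.array([*p,70])-s['eef_pos']))
E
```

```text
slab [162.  -51.  159.3]
slab [ 61.5 -50.8 159.3]
slab [162.   49.3 159.2]
slab [ 61.5  49.2 159.3]
blk [126.6 -22.9 101.3]
blk [126.6  21.8 101.3]
gtop [ 45.8 -32.8 143.3]
gtop [ 45.8  30.8 143.3]
pack [ 47.9 -20.1 -36.6]
pack [ 47.9  20.3 -36.6]
end [ 54.7   0.1 -36.6]
pred block [126.21751414  -0.39921661 101.27965733]
```

View pics/w2c.png

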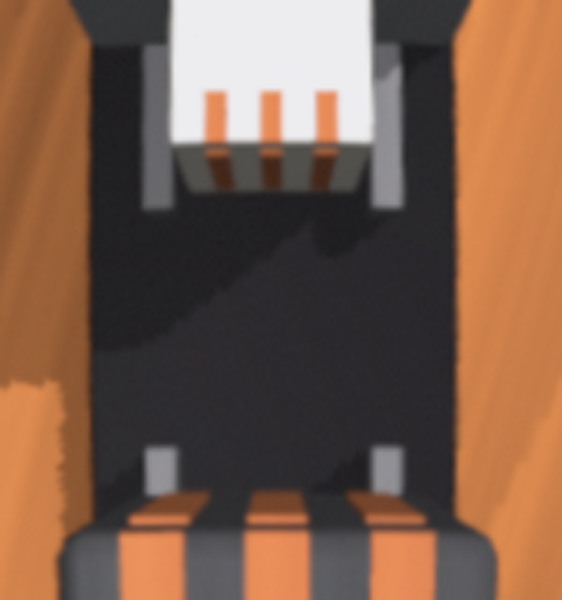

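```bash

python3 -m handwheel '[[[0,0,0],[0.032,-0.0008,0],1],[[0,0,0],[0.031,0,0],1],[[0,0,0],[0,0,0.02],1],[[0,0,0],[0,0,0.03],1],[[0,0,0],[0,0,0.03],1]]'
python3 -m handwheel '[[[0,0,0],[0,0,0.025],1],[[0,0,0],[0,0,0.015],1],[[0,0,0],[0,0,0.005],1],[[0,0,0],[0,0,0],1],[[0,0,0],[0,0,0],1]]'
python3 - <<'E'
from h import *
s=ctrl.read_state(); print(s['eef_pos'],s['tool_rot'],s['force'])
y=1.8525; e=np.array([np.cos(y),np.sin(y)]); n=np.array([-e[1],e[0]])
c0=np.array([511.54,26.52])+89.5*e+0.8*n; print('cradle',c0); d=s['eef_pos'][:2]-c0; print('cradle xy of TCP',d@e,d@n)
im=snap('wrist','w3')
E
```

```text
clock: 6.0
eef_pos: [494.9, 86.7, 91.3]
tool_rot: [3.138, 0.001, 1.851]
force: [0.1, -0.9, -4.9]
width: 43.5
gripper_force: 63.0
clock: 6.42
eef_pos: [494.2, 86.9, 46.8]
tool_rot: [3.141, 0.0, 1.852]
force: [0.5, -0.3, -4.4]
width: 43.2
gripper_force: 62.6
[494.18273646  86.88064133  46.7575714 ] [3.14061427e+00 3.03599968e-04 1.85220115e+00] [ 0.50297432 -0.27224176 -4.40509011]
cradle [485.89119831 112.2698045 ]
cradle xy of TCP -26.693390223238616 -0.9067137033744643
```

View pics/w3.png

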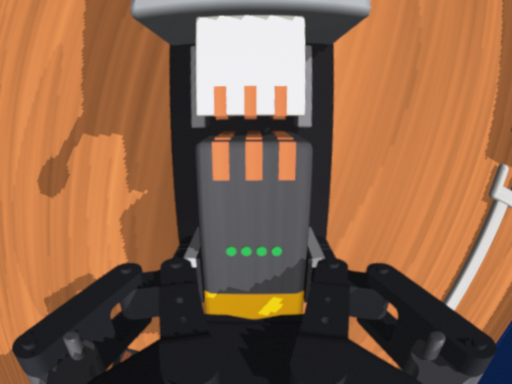

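The pack is level in front of the block, with its contact end at row 133 and the block's front edge at row 116. The cradle centre (column 250.5) is about 1.5 mm to the left of the pack's (255).

```bash

python3 -m handwheel '[[[0,0,0],[0.004,-0.0016,0],1],[[0,0,0],[0.006,0,0],1],[[0,0,0],[0.006,0,0],1],[[0,0,0],[0.006,0,0],1],[[0,0,0],[0.0045,0,0],1]]'
python3 -m handwheel '[[[0,0,0],[0.003,0,0],1],[[0,0,0],[0,0,0],1],[[0,0,0],[0,0,0],1],[[0,0,0],[0,0,0],1]]'
cat > st.py <<'E'
from h import *
s=ctrl.read_state(); print(s['clock'],s['eef_pos'],s['tool_rot'])
y=1.8525; e=np.array([np.cos(y),np.sin(y)]); n=np.array([-e[1],e[0]])
d=s['eef_pos'][:2]-[485.9,112.27]; print('cradle xy of TCP',d@e,d@n,'force',s['force'][:2]@e,s['force'][:2]@n,s['force'][2])
E
python3 st.py
```

```text
clock: 6.88
eef_pos: [485.6, 109.9, 47.4]
tool_rot: [3.141, 0.004, 1.852]
force: [2.1, -9.5, -1.3]
width: 43.5
gripper_force: 63.2
clock: 7.22
eef_pos: [484.8, 112.3, 47.4]
tool_rot: [3.141, 0.004, 1.852]
force: [3.6, -8.4, -0.8]
width: 43.3
gripper_force: 63.2
7.2167 [484.79171215 112.29399787  47.38074439] [3.14077472 0.00442906 1.85200665]
cradle xy of TCP 0.33114773780164525 1.057931488729939 force -9.075143847262499 -1.09239152549271 -0.7592113249906085
```

```bash

python3 -m handwheel '[[[0,0,0],[0.0035,0,0],1],[[0,0,0],[0,0,0],1],[[0,0,0],[0,0,0.004],1],[[0,0,0],[0,0,0.004],1],[[0,0,0],[0,0,0.002],1]]'
python3 -m handwheel '[[[0,0,0],[0,0,0],1],[[0,0,0],[0,0,0],1]]'
python3 st.py
```

```text
clock: 7.63
eef_pos: [483.6, 115.1, 37.1]
tool_rot: [3.141, 0.005, 1.852]
force: [2.2, -9.8, -1.3]
width: 43.2
gripper_force: 63.4
clock: 7.8
eef_pos: [483.5, 115.0, 36.9]
tool_rot: [-3.141, 0.005, 1.851]
force: [3.2, -8.6, -6.1]
width: 43.2
gripper_force: 63.0
7.8 [483.54579737 115.02772932  36.93230411] [-3.14129842  0.00485474  1.85131605]
cradle xy of TCP 3.303479360370366 1.4947792857621827 force -9.116673906773908 -0.720658349548096 -6.1417241083655885
```

```bash

python3 -m handwheel '[[[0,0,0],[0,0,0.004],1],[[0,0,0],[0,0,0.004],1],[[0,0,0],[0,0,0.0025],1],[[0,0,0],[0,0,0],1],[[0,0,0],[0,0,0],1]]'
python3 st.py
python3 -m handwheel '[[[0,0,0],[0,0,0.001],1],[[0,0,0],[0,0,0],1],[[0,0,0],[0,0,0],1]]'
python3 st.py
```

```text
clock: 8.22
eef_pos: [483.6, 115.0, 26.4]
tool_rot: [-3.141, 0.005, 1.851]
force: [2.7, -8.8, -6.5]
width: 43.3
gripper_force: 62.9
8.2167 [483.60502712 114.9946091   26.40536919] [-3.14126969  0.00489816  1.85120633]
cradle xy of TCP 3.2551992029590227 1.4470913581906042 force -9.20751090912769 -0.1225370884539152 -6.491066777400788
clock: 8.47
eef_pos: [483.6, 115.0, 25.6]
tool_rot: [-3.141, 0.005, 1.851]
force: [2.9, -10.3, -3.4]
width: 43.1
gripper_force: 63.2
8.4667 [483.63496401 114.9975119   25.62716864] [-3.14145535  0.00493761  1.85125165]
cradle xy of TCP 3.249665353400531 1.417527526787074 force -10.724611226672046 0.041917865951618616 -3.377167331707919
```

```bash

python3 -m handwheel '[[[0,0,0],[0,0,0.001],1],[[0,0,0],[0,0,0],1]]'
python3 -m handwheel '[[[0,0,0],[0,0,0],0],[[0,0,0],[0,0,0],0],[[0,0,0],[0,0,0],0],[[0,0,0],[0,0,0],0],[[0,0,0],[0,0,0],0]]'
python3 -m handwheel '[[[0,0,0],[0,0,0],0],[[0,0,0],[0,0,0],0],[[0,0,0],[0,0,0],0],[[0,0,0],[0,0,0],0],[[0,0,0],[0,0,0],0]]'
python3 st.py; python3 -c "
from h import *
snap('wrist','w4')"
```

```text
clock: 8.63
eef_pos: [483.7, 114.9, 25.3]
tool_rot: [3.141, 0.005, 1.851]
force: [0.8, -9.5, 4.5]
width: 43.4
gripper_force: 64.0
clock: 9.05
eef_pos: [482.7, 119.4, 24.0]
tool_rot: [3.141, -0.001, 1.855]
force: [0.0, 0.0, -0.7]
width: 85.3
gripper_force: 0.0
clock: 9.47
eef_pos: [482.6, 118.6, 23.8]
tool_rot: [-3.142, 0.0, 1.854]
force: [0.1, 0.1, -0.8]
width: 85.4
gripper_force: 0.0
9.4667 [482.58488953 118.56559731  23.77454625] [-3.14151841e+00  9.58479933e-06  1.85411133e+00]
cradle xy of TCP 6.969021241067047 1.4343102198315758 force 0.03441904450361159 -0.07227770693389445 -0.8386242658233038
```

View pics/w4.png

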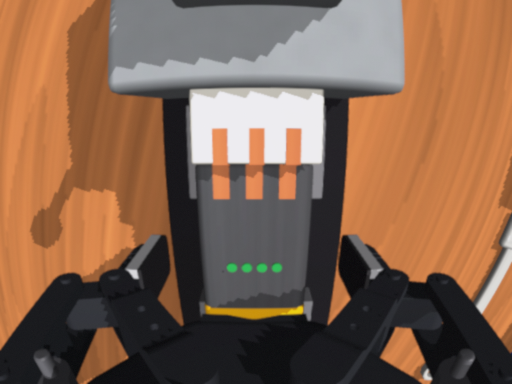

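The pack sits flat between the guides and against the stop, with the block held back. Next I'll raise the arm, close the fingers and push the lever.

```bash

python3 -m handwheel '[[[0,0,0],[0,0,-0.01],0],[[0,0,0],[0,0,-0.026],0],[[0,0,0],[0,0,-0.03],0],[[0,0,0],[0,0,-0.03],0],[[0,0,0],[0,0,-0.022],0]]'
python3 -m handwheel '[[[0,0,0],[0,0.0014,0],1],[[0,0,0],[0,0,0],1],[[0,0,0],[0,0,0],1],[[0,0,0],[0,0,0],1],[[0,0,0],[0,0,0],1]]'
python3 -m handwheel '[[[0,0,0],[0,0,0],1],[[0,0,0],[0,0,0],1],[[0,0,0],[0,0,0],1],[[0,0,0],[0.03,0,0],1],[[0,0,0],[0.03,0,0],1]]'
python3 st.py
python3 -m handwheel '[[[0,0,0],[0.015,0,0],1],[[0,0,0],[0.015,0,0],1],[[0,0,0],[0.015,0,0],1],[[0,0,0],[0.015,0,0],1],[[0,0,0],[0.012,0,0],1]]'
python3 st.py
```

```text
clock: 9.93
eef_pos: [483.0, 118.8, 144.7]
tool_rot: [3.139, 0.0, 1.854]
force: [0.0, 0.6, -0.7]
width: 85.3
gripper_force: 0.0
clock: 10.35
eef_pos: [483.1, 118.7, 140.8]
tool_rot: [-3.139, 0.0, 1.854]
force: [-0.7, 0.0, 0.2]
width: 25.4
gripper_force: 0.0
clock: 10.77
eef_pos: [467.6, 175.2, 141.5]
tool_rot: [-3.141, 0.001, 1.849]
force: [0.3, 2.2, 0.4]
width: 0.2
gripper_force: 0.0
10.7667 [467.59740805 175.23177435 141.48044352] [-3.14113068e+00  1.03299248e-03  1.84905204e+00]
cradle xy of TCP 65.56800878825315 0.07825724783235088 force 2.023257546154698 -0.8803056148718151 0.3920450045895358
clock: 11.18
eef_pos: [446.6, 246.5, 141.7]
tool_rot: [-3.141, 0.0, 1.855]
force: [0.6, -1.1, -1.1]
width: 0.1
gripper_force: 0.6
11.1833 [446.60045493 246.49022093 141.67647796] [-3.14121160e+00  2.91578666e-04  1.85471600e+00]
cradle xy of TCP 139.85467413448555 0.43825939860794705 force -1.1803638421541107 -0.2425017360377607 -1.1103877634821762
```

Continue in small steps until the lever reaches its stop.

```bash

python3 -m handwheel '[[[0,0,0],[0.004,0,0],1],[[0,0,0],[0.004,0,0],1],[[0,0,0],[0,0,0],1]]'
python3 st.py
python3 -m handwheel '[[[0,0,0],[0.004,0,0],1],[[0,0,0],[0,0,0],1]]'
python3 st.py
python3 -m handwheel '[[[0,0,0],[0.003,0,0],1],[[0,0,0],[0,0,0],1]]'
python3 st.py
```

```text
clock: 11.43
eef_pos: [444.6, 253.6, 141.7]
tool_rot: [-3.141, 0.0, 1.855]
force: [0.9, 0.3, -0.3]
width: -0.1
gripper_force: 0.0
11.4333 [444.63480064 253.63417343 141.70566599] [-3.14137222e+00  2.89731745e-06  1.85458461e+00]
cradle xy of TCP 147.26347234889508 0.34046820984679727 force 0.06411702457945836 -0.9059523026281516 -0.3089684928000695
clock: 11.6
eef_pos: [443.8, 257.0, 141.8]
tool_rot: [-3.142, 0.0, 1.853]
force: [-1.2, 0.1, 1.0]
width: -0.3
gripper_force: 0.3
11.6 [443.78846837 257.03385809 141.78057019] [-3.14154351e+00  1.02515017e-04  1.85348013e+00]
cradle xy of TCP 150.76442649292648 0.2083537117592229 force 0.40998816478151434 1.146240755202952 0.974601359864225
clock: 11.77
eef_pos: [443.5, 257.7, 141.7]
tool_rot: [-3.141, 0.003, 1.852]
force: [1.9, -5.3, 0.5]
width: 0.4
gripper_force: 2.3
11.7667 [443.52544267 257.65804691 141.70706511] [-3.14074816  0.00332928  1.85224765]
cradle xy of TCP 151.43713098656121 0.2874919354130512 force -5.600094648243543 -0.30574180665102046 0.5306640786034154
```

```bash

python3 -m handwheel '[[[0,0,0],[-0.02,0,0],1],[[0,0,0],[-0.03,0,0],1],[[0,0,0],[-0.03,0,-0.02],1],[[0,0,0],[-0.03,0,-0.04],1],[[0,0,0],[-0.035,0,-0.02],1]]'
python3 -m handwheel '[[[0,0,0],[0,0,0],1],[[0,0,0],[0,0,0],1],[[0,0,0],[0,0,0],1]]'
python3 - <<'E'
from h import *
im=snap('side','s5'); w=snap('wrist','w5')
a=cv2.resize(im['pixels'][220:350,190:300],(440,520),interpolation=cv2.INTER_CUBIC); b=cv2.resize(w['pixels'],(360,270))
o=np.zeros((520,800,3),np.uint8);o[:,:440]=a;o[:270,440:]=b; cv2.imwrite('pics/f.png',o[:,:,::-1])
E
```

```text
clock: 12.18
eef_pos: [482.5, 126.7, 217.3]
tool_rot: [3.139, -0.002, 1.857]
force: [0.6, 0.8, 0.8]
width: -0.3
gripper_force: 0.0
clock: 12.43
eef_pos: [481.9, 125.8, 215.2]
tool_rot: [3.141, -0.001, 1.853]
force: [0.2, 1.2, -0.7]
width: 0.2
gripper_force: 0.0
```

View pics/f.png

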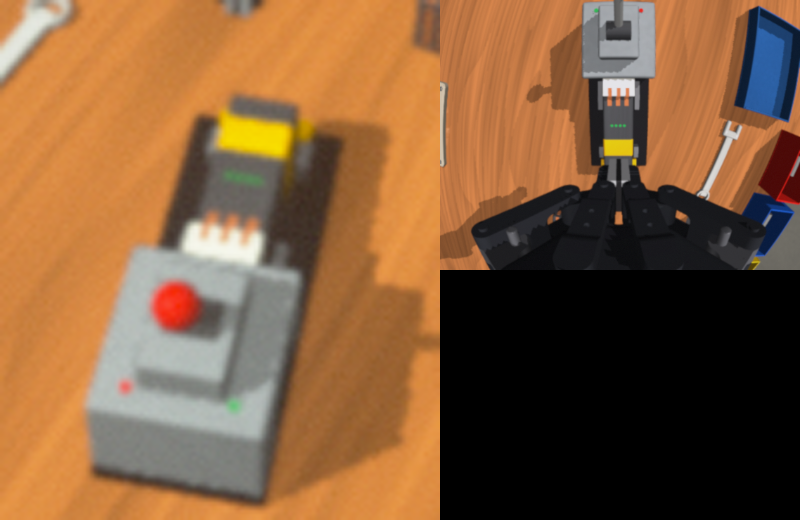

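The pack sits in the bay behind the stop, and the ball is at side-image pixel (234,296). A quick reprojection will confirm both before I hand in.

```bash
python3 - <<'E'
from h import *
im=ctrl.get_image('side'); P=np.linalg.inv(np.array(im['pose']))
y=1.8535; e=np.array([np.cos(y),np.sin(y)]); n=np.array([-e[1],e[0]])
def pr(x,yy,z):
    q=P@np.array([*(np.array([485.9,112.3])+x*e+yy*n),z,1]); u=im['cx']-im['fx']*q[0]/q[2]; v=im['cy']+im['fy']*q[1]/q[2]
    return ((u-190)*4,(v-220)*4)
for a in(.7,.85,1.0): print(a,pr(140+70*np.sin(a-.5),0,98+70*np.cos(a-.5)))
print('pack top corners',pr(-55,22,62),pr(-55,-22,62))
E
```

```text
0.7 (np.float64(183.08590563133146), np.float64(261.0956110997488))
0.85 (np.float64(178.6245900648796), np.float64(280.4533203018809))
1.0 (np.float64(174.43227887445346), np.float64(300.84243487992853))
pack top corners (np.float64(296.48752122564883), np.float64(97.8236686310837)) (np.float64(228.82950503827635), np.float64(87.06293439204785))
```

```bash
python3 -c "
from cell import ctrl
print(ctrl.finish_job())"
```

```text
the job is handed in; nothing more can be done
None
```

I loaded the yellow-banded pack in the cradle behind the stop, let go of it, threw the red lever fully over, and handed the job in at about 12.5 s; the last pictures agree, but the hand-in gave no verdict.

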